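Clamp a gilded bear panel onto its wooden bookend

ROBOT

A 6-joint arm with a two-finger parallel gripper is mounted at the origin on the work surface. World frame = base frame: x ahead of the robot, y to its left, z up, the work surface at z = 0. Lengths are in mm, angles in rad, forces in N, time in s.
With the tool pointing down it reaches from about 300 to 775 mm from the base axis. Payload 14.6 kg.
Tool frame: the origin (TCP) lies between the finger pads; the fingertips stand 25 mm ahead of it and the grasp point (between the pads) lies 6 mm ahead of it; z points along the fingers, y is the line along which they close (so a half turn about z gives the same grasp; the last joint's range is limited). The gripper opens to 94 mm and grips with 3 to 60 N. Pads are 16 mm wide; open, the fingers measure 119 mm over their backs; the gripper's body (75 mm by 177 mm) begins 78 mm behind the grasp point.
Start: joints at [-1.341, 0.3, 1.521, -0, 1.321, -0.067], TCP at [160.847, -525.945, 230.446] pointing down, gripper open.
Joint ranges: [-3.03, 3.03], [-0.79, 2.21], [0.23, 2.52], [-1.04, 4.18], [0, 3.07], [-2.55, 2.55]. Speed limits (rad/s): [2.22, 2.22, 2.57, 3.14, 3.14, 3.14].

INTERFACE

Orientations are given as [roll, pitch, yaw] about the fixed x, y, z axes, in that order (R = Rz(yaw) Ry(pitch) Rx(roll)).
In Python, from cell import manip gives the robot as it stands. The module is installed in compiled form; this text tells all that it offers.
- The arm moves only by the tool step_arm, never from a script. Its argument "series" is one flat list of numbers, 5 for each row, row after row: the shift along the world's x, y, z in mm, then the turn about the world's z in rad, then the closure, from 0 (fully open) to 1 (shut). In form: [dx, dy, dz, spin, jaw, dx, dy, dz, spin, jaw, ...]. A call has 1 to 20 rows; each row shifts and turns the commanded pose from where the row before left it; what a row does not reach is not made up. A row lasts 1/8 s, in which the tool goes at most 62.5 mm and 10.7 degrees, less where a joint would pass 70% of its speed; a pose out of reach is approached as far as the arm can. A call is refused whole if a number of a shift passes 62.5 or a number of a turn 0.188, either way. A call with a gripper value outside its range is refused whole. The fingers move at their own pace and stop on an object; "squeeze" is the grip in N (left out, the last holds). Time passes only in rows, so rows that do not move let the fingers close. It gives the time, the measured TCP pose, the force, the opening and the grip force at its end, in the units of the state.
- manip.read_state(): the state, without advancing time (a new reading comes with each control period).
- manip.camera(name): name is "side" or "top"; returns (picture, depth): 420x560x3 uint8, blue, green, red; 420x560 float32, mm along the optical axis (not along the pixel's ray), 0 where there is no reading.
- manip.camera_info(name): a dict with "fovy" (degrees; the focal length in pixels is half the picture's height over the tangent of half this angle, whatever the lens; pixels are square), "cx", "cy" (the principal point, pixels), "eye" and "orientation" of the camera in the world. Camera axes: x right, y down, z forward; pixel columns grow to the right and rows downward; lengths in mm; the calibration is good to about 2 mm. A picture is of the moment at which its call begins. camera_info takes no time and is no camera call.
- manip.sign_off(): hands the job in; it is judged then, once.
The state is a dict: "clock": time; "joints": joint angles; "qd": joint speeds; "effort": joint torques, N m; "eef_pos": TCP position; "eef_rot": TCP orientation; "wrist_force": force on the tool from outside, world axes, zero at the start; "moment": the same for the moment, N m; "finger_gap": finger opening in mm; "finger_force": force on a finger pad.
Only numpy, scipy, OpenCV 4.12 (cv2) and the standard library are available. Lean on these libraries where they do the work, as an engineer would, in place of code of your own. Each camera call takes 0.05 s, during which the arm holds its last target. There are 200 camera calls.

TASK

The gilded bear's wooden panel is being glued to the loose L-shaped bookend. First slide the bookend up to the fixed panel until the two upright boards are flush face to face with their ends level; then squeeze the self-closing clamp open, place its jaws around both boards together at one end, and let go so that it grips and holds them. Leave the clamp lying along the boards at bench height, do not tip the bookend, and do not disturb the mug, the tape roll or the gift box.

Things in the scene. Friction and masses are not known exactly. Their poses are not given: they have to be found in the camera images.
- bear: Seated gold bear, 135 mm high, behind an upright wooden panel 170 mm wide (y), 14 mm thick (x), 75 mm high; fixed. Origin: bench level, middle of the panel's FRONT face, which looks to -x, roughly to the robot. x points into the panel (back face at x = 14 mm; bear at x 14 to 93, y -36 to 36 mm), y along it (ends at y = -85 and 85 mm), z up.
- bookend: Loose L-shaped wooden bookend, 0.2 to 0.42 kg, 45 to 90 mm in front of the panel, askew. Origin: bench level, middle of the upright's BACK (glue) face; x points from it to the panel, y along it, z up. Upright: x -14 to 0, y -85 to 85, 75 mm high, as the panel. Foot on the bench: x -74 to -14, y -35 to 35, 16 mm thick. Home: its frame coincides with the bear's.
- clamp: Self-closing steel clamp (big crossed reverse tweezers), 185 mm long, 44 mm high, 0.14 kg, lying flat. Origin: underside, midway between its two upright squeeze plates; x to the jaws, y the squeezing direction, z up. Plates: x -17 to 17, full height, 64 mm over the outsides; squeezed to a firm stop at 46 mm (9 N rising to 14 N) they are parallel. Rear block, with the arms' hinges: x -93 to -73 mm.
- clamp_tip (a point): Midway between the tips of the clamp's jaws, 92 mm ahead of the clamp's origin, 22 mm above its underside. Jaws: x 60 to 92 mm in the clamp's frame, 44 mm high, 8 mm thick. Gap between them: 8 mm at rest, 43 mm squeezed (59 mm over the outsides). They take boards 28 mm thick in all, up to 30 mm deep from the tips, and press with about 6 N.
- jaw_left (a joint): Turn of the clamp arm whose squeeze plate is at +y (rad): 0 at rest (shut), 0.1125 fully squeezed (open), about 0.064 when gripping 28 mm.
- jaw_right (a joint): The same for the arm whose squeeze plate is at -y.
- mug: White ceramic mug, bystander: 76 mm across, 82 mm high, handle at its +y. Origin: centre of its underside.
- tape_roll: Yellow roll of tape lying flat, bystander: 96 mm across, 45 mm high. Origin: centre of its underside.
- gift_box: Paper-white gift box, bystander: 50 (x) by 90 (y) by 60 mm high. Origin: centre of its underside.
Not all that is in view belongs to the job. What is meant by the clamp is not turquoise or yellow, and is the smaller of those in its own colour.

How it is judged (in metres and radians):
On the way, in this order (a step that is already met when the one before it is completed fails the run):
1. the bookend is flush against the panel (gap under 3 mm, askew under 0.04 rad) with its ends level within 8 mm (x of bookend in the frame of bear above -0.003 m and y of bookend in the frame of bear between -0.008 and 0.008 m and angle between the x axis of bookend and the x axis of bear, either way round below 0.04 rad), for 0.2 s.
2. the clamp's jaws, squeezed open, stand around both boards, their tips past one end of the boards (value of joint each of jaw_left, jaw_right above 0.08 rad and y of clamp_tip in the frame of bear between -0.078 and 0.078 m and x of clamp_tip in the frame of bear between -0.012 and 0.012 m), for 0.1 s.
At the end, for the whole second after the job is handed in: The bookend is flush against the panel (gap under 3 mm, askew under 0.04 rad), ends level within 8 mm; the released clamp grips both boards (over 2 N on each), tips at least 10 mm in from one end of the boards, clamp along the boards within 0.15 rad and less than 20 mm above the bench; all at rest (all of step 1 and contact force between clamp and bookend above 2 N and contact force between clamp and bear above 2 N and y of clamp_tip in the frame of bear between -0.075 and 0.075 m and x of clamp_tip in the frame of bear between -0.012 and 0.012 m and angle between the x axis of clamp and the y axis of bear, either way round below 0.15 rad and height (world z) of clamp below 0.02 m and linear speed of each of clamp, bookend below 0.02 m/s); the robot touches nothing.
It fails at once if the bookend is tipped by more than 0.35 rad (angle between bookend's own z axis and vertical above 0.35 rad).
It fails at once if the mug, tape roll or gift box is moved by more than 30 mm (distance of any of mug, tape_roll, gift_box from where it was at the start of the episode above 0.03 m).
It also fails if it takes over 72 s, if anything falls off the work surface, if the arm or the gripper's body presses on something with over 40 N, if the wrist force passes 120 N, or if a joint passes its speed limit or range.

## Working session

There is one attempt and no reset: what is moved stays moved. The work goes in short steps, Python scripts to look and compute and a tool call to move; the robot and the scene stay as the last step left them, time stands still between calls to the robot, and variables do not carry over. Pictures are saved under pics/ and viewed, at most 10 in all, crops included, and the job is handed in when it is done.

Besides the shell and the picture viewer there is one more tool, called after ">>>" by a JSON object that holds its "name" and its "arguments", one argument or row to a line. step_arm: Moves the arm, as the interface text tells. Its arguments: {"type":"object","properties":{"series":{"type":"array"},"squeeze":{"type":"number"}},"required":["series"]}

```bash
mkdir -p pics; cat > h.py <<'E'
import numpy as np,cv2
from cell import manip
from scipy.spatial.transform import Rotation as R
def cam(n):
    p,d=manip.camera(n); i=manip.camera_info(n); return p,d,i
def pts(d,i):
    f=d.shape[0]/2/np.tan(np.radians(i['fovy'])/2)
    v,u=np.mgrid[:d.shape[0],:d.shape[1]]
    c=np.dstack([(u-i['cx'])/f*d,(v-i['cy'])/f*d,d])
    o=np.array(i['orientation'])
    M=R.from_euler('xyz',o).as_matrix() if o.shape==(3,) else o
    return c@M.T+np.array(i['eye'])
E
python3 - <<'E'
from h import *
print(manip.read_state())
for n in('top','side'):
    p,d,i=cam(n);print(n,i);P=pts(d,i)
    cv2.imwrite(f'pics/{n}0.png',p);np.savez(f'{n}0.npz',p=p,d=d,P=P)
    print(P[210,280],np.percentile(P[d>0][:,2],[1,5,50,95]))
E
```

```text
{'clock': 0.0, 'joints': array([-1.34058328e+00,  3.00468216e-01,  1.52159964e+00,  2.43083328e-05,
        1.32066305e+00, -6.65893505e-02]), 'qd': array([ 0.00060758, -0.00030601,  0.00077909,  0.00037427, -0.00134538,
        0.00170133]), 'effort': array([-7.77921869e-04, -5.31808770e+01, -3.52731442e+01,  7.08282413e-02,
        2.46154441e-02, -1.17549002e-04]), 'eef_pos': array([ 160.81039635, -525.7230075 ,  229.88003748]), 'eef_rot': array([-3.14045850e+00, -9.92317914e-05,  2.96796308e-01]), 'wrist_force': array([ 0.55904581, -0.05276999,  0.01238044]), 'moment': array([-0.01025738,  0.02965725,  0.01588725]), 'finger_force': 0.0, 'finger_gap': 93.85044182374263}
top {'fovy': 45.78524914969576, 'cx': 281.1219574135697, 'cy': 209.81704981031993, 'eye': array([ 340.36537923,  149.80035576, 1388.29672229]), 'orientation': array([-2.9917312 , -0.00396349, -1.54260431])}
[549.7177241  153.36489753  -1.7820864 ] [-7.57260414e+02 -7.47961414e+02 -7.35167676e-01  5.03468038e+02]
side {'fovy': 42.93236134055888, 'cx': 278.370723812867, 'cy': 207.3282405226636, 'eye': array([ 259.52187181, 1204.17551851,  672.70738342]), 'orientation': array([-2.09575777, -0.01983961, -2.87672524])}
[542.16928221  95.90146359   2.90945807] [-364.81978962 -232.43269367    1.07918358  306.25268489]
```

View pics/top0.png

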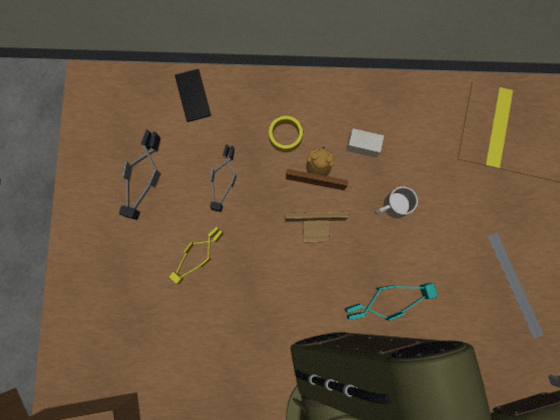

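View pics/side0.png

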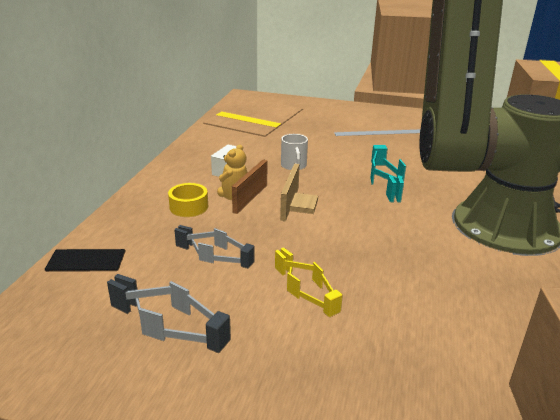

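Four clamp-like things in the top view: large grey (140,175), small grey (222,180), yellow (196,257) and turquoise (393,302). By the description I want the small grey one. I'll check it in one crop and measure.

```bash
python3 - <<'E'
from h import *
z=np.load('top0.npz');p,P=z['p'],z['P']
c=cv2.resize(p[110:260,190:440],None,fx=3.2,fy=3.2,interpolation=cv2.INTER_CUBIC)
cv2.imwrite('pics/crop0.png',np.clip(c*1.5,0,255).astype('uint8'))
def rect(n,x0,x1,y0,y1,z0,z1):
    Q=P[y0:y1,x0:x1].reshape(-1,3);Q=Q[(Q[:,2]>z0)&(Q[:,2]<z1)]
    r=cv2.minAreaRect(Q[:,:2].astype('f4'));print(n,len(Q),Q.mean(0).round(1),r,cv2.boxPoints(r).round().tolist(),'zmax',np.percentile(Q[:,2],95))
rect('panel',280,355,160,195,68,82)
rect('bookend',280,355,205,250,65,82)
rect('foot',295,335,215,250,8,25)
rect('clamp',205,240,140,215,34,60)
rect('large',115,165,125,225,34,80)
rect('block',205,228,198,215,34,60)
rect('jaws',220,240,142,162,34,60)
rect('pl1',205,222,170,198,34,60)
rect('pl2',226,242,170,198,34,60)
rect('mug',370,425,180,220,60,95)
rect('tape',262,308,112,155,35,60)
rect('gift',344,388,125,160,50,70)
rect('bear',300,340,140,170,80,150)
E
```

```text
panel 429 [636.7  54.4  74.6] ((654.5883178710938, 51.86130142211914), (169.36627197265625, 60.57939147949219), 80.8822021484375) [[611.0, -27.0], [671.0, -37.0], [698.0, 131.0], [638.0, 140.0]] zmax 80.08232107427229
bookend 350 [528.4  54.   74.4] ((528.8164672851562, 54.028743743896484), (14.341716766357422, 165.9028778076172), 2.800050973892212) [[518.0, 137.0], [526.0, -29.0], [540.0, -28.0], [532.0, 137.0]] zmax 79.0576758740883
foot 566 [493.2  52.7  15.7] ((492.40863037109375, 55.64543533325195), (60.16799545288086, 107.89262390136719), 2.702284812927246) [[460.0, 108.0], [465.0, 0.0], [525.0, 3.0], [520.0, 111.0]] zmax 20.663060409627064
clamp 258 [627.8 313.7  41.7] ((633.3345336914062, 316.3261413574219), (66.29167175292969, 186.53269958496094), 73.632568359375) [[535.0, 311.0], [713.0, 258.0], [732.0, 322.0], [553.0, 374.0]] zmax 47.209889323704104
large 667 [631.9 538.1  51.3] ((633.5672607421875, 541.2442626953125), (90.60200500488281, 247.10772705078125), 85.07038879394531) [[507.0, 507.0], [753.0, 485.0], [761.0, 576.0], [514.0, 597.0]] zmax 61.145568906951496
block 9
[... 1027 characters left out ...]
0, -122.0], [546.0, -111.0]] zmax 85.47859742192614
tape 384 [764.9 144.3  43.9] ((765.3155517578125, 144.07492065429688), (94.6365966796875, 92.72823333740234), 1.439084768295288) [[717.0, 189.0], [719.0, 97.0], [814.0, 99.0], [811.0, 192.0]] zmax 49.029570121678205
gift 593 [742.7 -79.1  59.5] ((743.2510986328125, -79.55601501464844), (91.0089111328125, 51.98159408569336), 78.05927276611328) [[708.0, -119.0], [759.0, -129.0], [778.0, -40.0], [727.0, -30.0]] zmax 64.62778782302162
bear 376 [669.8  50.1 118. ] ((674.9866943359375, 48.16313171386719), (55.00771713256836, 54.85127258300781), 36.64479064941406) [[637.0, 54.0], [669.0, 10.0], [713.0, 43.0], [681.0, 87.0]] zmax 134.14696644551452
```

View pics/crop0.png

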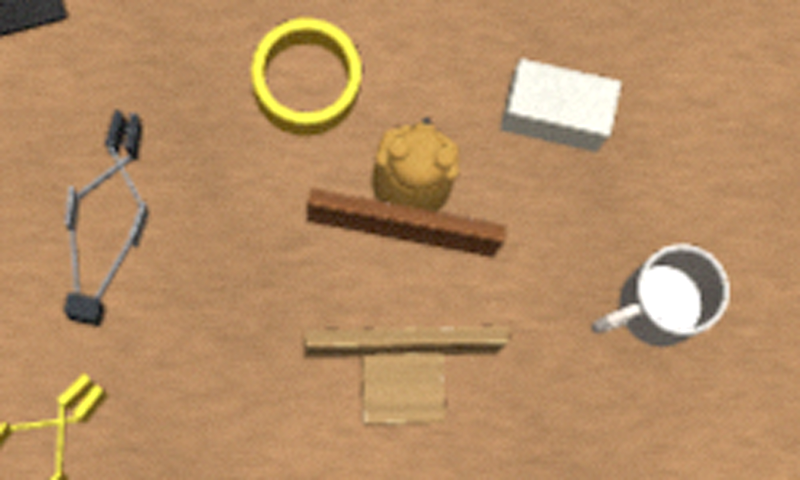

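The crop confirms the choice: the small grey clamp has its jaws at crop (125,133), its block at (85,308) and its plates at (70,210) and (140,225). Next I'll fit the panel and clamp poses more tightly.

```bash
cat >> h.py <<'E'
from scipy.optimize import minimize
def boxfit(Q,boxes,x0):
    # Q: Nx2 pts; boxes in local frame (cx,cy,hx,hy,yaw); minimise robust distance outside + coverage
    from scipy.spatial import cKDTree
    S=[]
    for cx,cy,hx,hy,a in boxes:
        g=np.stack(np.meshgrid(np.linspace(-hx,hx,max(2,int(hx))),np.linspace(-hy,hy,max(2,int(hy)))),-1).reshape(-1,2)
        c,s=np.cos(a),np.sin(a);S.append(g@np.array([[c,s],[-s,c]])+[cx,cy])
    S=np.vstack(S);tq=cKDTree(Q)
    def f(v):
        c,s=np.cos(v[2]),np.sin(v[2]);T=S@np.array([[c,s],[-s,c]])+v[:2]
        a=np.minimum(tq.query(T)[0],12);b=np.minimum(cKDTree(T).query(Q)[0],12)
        return (a**2).mean()+(b**2).mean()
    r=minimize(f,x0,method='Nelder-Mead',options=dict(initial_simplex=np.array(x0)+np.array([[0,0,0],[8,0,0],[0,8,0],[0,0,.1]])))
    return r.x.round(3),round(r.fun,2)
CL=[(-83,0,10,14,0),(0,29,17,3,-.11),(0,-29,17,3,.11),(76,8,16,4,0.0),(76,-8,16,4,0.0)]
UP=[(-7,0,7,85,0)]; PN=[(7,0,7,85,0)]
def sel(P,z0,z1,x0,x1,y0,y1):
    Q=P.reshape(-1,3);return Q[(Q[:,2]>z0)&(Q[:,2]<z1)&(Q[:,0]>x0)&(Q[:,0]<x1)&(Q[:,1]>y0)&(Q[:,1]<y1)][:,:2]
E
python3 - <<'E'
from h import *
for n in('top','side'):
    P=np.load(n+'0.npz')['P']
    Q=sel(P,70,79,600,670,-50,150); 
    # cut bear: keep near the line
    d=(Q-[637,54])@np.array([.987,-.16]);Q=Q[abs(d)<13]
    print(n,'panel',boxfit(Q,PN,[630,54,-.16]))
    print(n,'bookend',boxfit(sel(P,70,79,505,555,-50,150),UP,[536,54,.05]))
    print(n,'clamp',boxfit(sel(P,37,48,530,735,255,375),CL,[630,316,-.25]))
    Q=sel(P,12,20,455,512,0,110);print('foot y',Q.min(0),Q.max(0),np.median(Q,0))
E
```

```text
top panel (array([ 6.26755e+02,  5.67270e+01, -1.67000e-01]), np.float64(5.0))
top bookend (array([5.35799e+02, 5.44750e+01, 5.00000e-02]), np.float64(2.75))
top clamp (array([ 6.33022e+02,  3.15689e+02, -1.79000e-01]), np.float64(16.24))
foot y [462.20421866  18.05837914] [511.61641198  85.62137051] [487.51124805  52.08971119]
side panel (array([ 6.26669e+02,  6.07480e+01, -1.62000e-01]), np.float64(10.52))
side bookend (array([5.34903e+02, 5.70310e+01, 4.20000e-02]), np.float64(4.61))
side clamp (array([ 6.31988e+02,  3.18766e+02, -1.73000e-01]), np.float64(13.85))
foot y [460.55074782  13.94139587] [511.93567101  94.7162867 ] [486.43565732  58.30911997]
```

>>> {"name": "step_arm", "arguments": {
  "series": [20.5, 36.2, -5, 0.181, 0, 20.5, 36.2, -5, 0.181, 0, 20.5, 36.2, -5, 0.181, 0, 20.5, 36.2, -5, 0.181, 0, 20.5, 36.2, -5, 0.181, 0, 20.5, 36.2, -5, 0.181, 0, 20.5, 36.2, -5, 0.181, 0, 20.5, 36.2, -5, 0.181, 0, 20.5, 36.2, -5, 0.181, 0, 20.5, 36.2, -5, 0.181, 0, 20.5, 36.2, -5, 0.181, 0, 20.5, 36.2, -5, 0.181, 0, 20.5, 36.2, -5, 0.181, 0, 20.5, 36.2, -5, 0.181, 0, 20.5, 36.2, -5, 0.181, 0, 20.5, 36.2, -5, 0.181, 0, 0, 0, 0, 0, 0, 0, 0, 0, 0, 0]
}}

```text
clock: 2.35
eef_pos: [488.5, 52.9, 150.2]
eef_rot: [-3.141, -0.001, -3.092]
wrist_force: [-0.2, -0.7, 0.3]
finger_gap: 94.3
finger_force: 0.0
```

>>> {"name": "step_arm", "arguments": {
  "series": [0, 0, -25, 0, 0, 0, 0, -25, 0, 0, 0, 0, -25, 0, 0, 0, 0, -20, 0, 0, 0, 0, -15, 0, 0, 0, 0, -10, 0, 0, 0, 0, 0, 0, 0, 0, 0, 0, 0, 1, 0, 0, 0, 0, 1, 0, 0, 0, 0, 1, 0, 0, 0, 0, 1, 0, 0, 0, 0, 1, 0, 0, 0, 0, 1],
  "squeeze": 25
}}

```text
clock: 3.98
eef_pos: [489.0, 53.3, 30.8]
eef_rot: [3.142, 0.001, -3.09]
wrist_force: [-0.6, 1.7, 6.0]
finger_gap: 69.8
finger_force: 25.0
```

>>> {"name": "step_arm", "arguments": {
  "series": [9, 1.8, 0, -0.027, 1, 9, 1.8, 0, -0.027, 1, 9, 1.8, 0, -0.027, 1, 9, 1.8, 0, -0.027, 1, 9, 1.8, 0, -0.027, 1, 9, 1.8, 0, -0.027, 1, 9, 1.8, 0, -0.027, 1, 9, 2, 0, -0.026, 1, 0, 0, 0, 0, 1, 0, 0, 0, 0, 1]
}}

```text
clock: 5.22
eef_pos: [561.4, 67.9, 30.8]
eef_rot: [3.141, 0.001, 2.978]
wrist_force: [1.2, 1.1, 4.7]
finger_gap: 69.5
finger_force: 25.0
```

```bash
cat > look.py <<'E'
from h import *
import sys
t=sys.argv[1]
for n in('top','side'):
    p,d,i=cam(n);P=pts(d,i);np.savez(f'{n}{t}.npz',p=p,d=d,P=P)
    cv2.imwrite(f'pics/{n}{t}.png',p)
s=manip.read_state();print({k:np.round(s[k],3) for k in('clock','eef_pos','eef_rot','wrist_force','finger_gap')})
E
python3 look.py 1; python3 - <<'E'
import cv2,numpy as np
a=cv2.imread('pics/top1.png')[130:250,250:400]
b=cv2.imread('pics/side1.png')[130:240,200:350]
a=cv2.resize(a,(400,320),interpolation=cv2.INTER_CUBIC);b=cv2.resize(b,(400,320),interpolation=cv2.INTER_CUBIC)
cv2.imwrite('pics/m1.png',np.clip(np.hstack([a,b])*1.4,0,255).astype('uint8'))
E
```

```text
{'clock': np.float64(5.325), 'eef_pos': array([561.347,  67.884,  30.839]), 'eef_rot': array([3.141e+00, 1.000e-03, 2.978e+00]), 'wrist_force': array([1.792, 0.533, 3.786]), 'finger_gap': np.float64(69.696)}
```

View pics/m1.png

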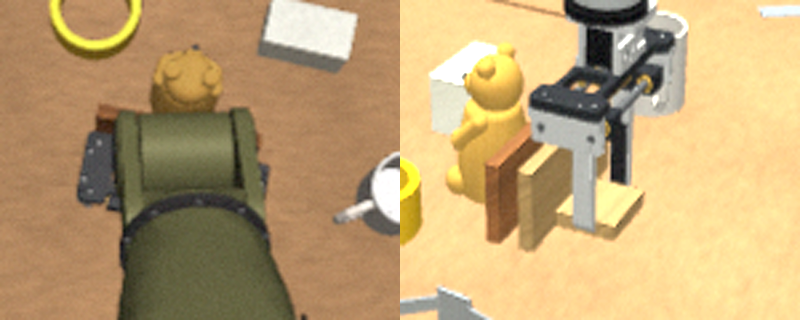

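The view shows the bookend parallel to the panel with a small gap. Their near ends are at crop (505,195) and (537,205). I'll measure end and yaw agreement from the side cloud.

```bash
cat > ends.py <<'E'
from h import *
import sys
P=np.load(f'side{sys.argv[1]}.npz')['P'].reshape(-1,3)
a=-.165;ux=np.array([np.cos(a),np.sin(a)]);uy=np.array([-np.sin(a),np.cos(a)])
Q=P[:,:2]-[627,57];x,y,z=Q@ux,Q@uy,P[:,2]
for lo in range(-50,22,2):
    m=(x>=lo)&(x<lo+2)&(z>22)&(z<66)&(y>70)&(y<100)
    if m.sum()>3: print(lo,m.sum(),np.percentile(y[m],[5,50,90,97]).round(1))
m=(z>72)&(z<78)&(x>-50)&(x<18)&(y>0)&(y<95)
for lo in range(-50,20,2):
    k=m&(x>=lo)&(x<lo+2)
    print('top',lo,k.sum(),end=';')
E
python3 ends.py 1
```

```text
-36 23 [72.6 79.5 85.2 86.6]
-34 23 [70.2 76.5 84.2 84.9]
-32 14 [81.2 83.4 85.9 86.5]
-30 12 [81.  82.3 83.2 85.9]
-28 8 [83.2 84.3 87.2 89.1]
-26 16 [79.9 83.1 85.8 86.6]
-24 9 [81.4 82.9 86.3 86.8]
-22 10 [80.2 83.6 85.3 85.3]
-4 24 [73.4 79.2 84.7 85.7]
-2 34 [71.  80.6 86.3 87.7]
0 14 [76.8 84.6 87.7 88.5]
2 7 [83.1 84.1 85.6 85.8]
4 10 [80.9 84.4 86.9 87. ]
6 15 [81.4 84.7 88.7 89.4]
8 10 [83.  84.5 88.1 88.3]
10 13 [81.6 85.1 86.  86.3]
top -50 0;top -48 0;top -46 0;top -44 0;top -42 0;top -40 0;top -38 1;top -36 8;top -34 9;top -32 8;top -30 10;top -28 11;top -26 8;top -24 5;top -22 7;top -20 1;top -18 0;top -16 0;top -14 0;top -12 0;top -10 0;top -8 0;top -6 0;top -4 10;top -2 17;top 0 9;top 2 16;top 4 10;top 6 11;top 8 14;top 10 11;top 12 0;top 14 0;top 16 0;top 18 0;
```

>>> {"name": "step_arm", "arguments": {
  "series": [4, -0.4, 0, 0, 1, 4, -0.4, 0, 0, 1, 4, -0.4, 0, 0, 1, 2, -0.2, 0, 0, 1, 1, -0.2, 0, 0, 1, 0, 0, 0, 0, 1, 0, 0, 0, 0, 1]
}}

```text
clock: 6.2
eef_pos: [574.6, 66.5, 30.8]
eef_rot: [-3.141, -0.003, 2.978]
wrist_force: [-13.1, 0.8, 15.5]
finger_gap: 69.8
finger_force: 25.0
```

>>> {"name": "step_arm", "arguments": {
  "series": [1, -0.2, 0, 0, 1, 1, -0.2, 0, 0, 1, 0, 0, 0, 0, 1]
}}

```text
clock: 6.58
eef_pos: [576.6, 66.2, 30.8]
eef_rot: [-3.141, -0.003, 2.978]
wrist_force: [-12.4, 1.9, 16.4]
finger_gap: 70.1
finger_force: 25.0
```

```bash
python3 look.py 2; python3 ends.py 2;python3 - <<'E'
import cv2,numpy as np
b=cv2.imread('pics/side2.png')[150:230,220:330]
cv2.imwrite('pics/m2.png',np.clip(cv2.resize(b,None,fx=7,fy=7,interpolation=cv2.INTER_CUBIC)*1.4,0,255).astype('uint8'))
E
```

```text
{'clock': np.float64(6.675), 'eef_pos': array([576.575,  66.172,  30.807]), 'eef_rot': array([-3.141e+00, -3.000e-03,  2.978e+00]), 'wrist_force': array([-12.477,   0.383,  15.124]), 'finger_gap': np.float64(69.92)}
-22 13 [72.2 81.4 83.9 87.5]
-20 33 [70.8 79.  84.6 86.2]
-18 13 [74.6 82.8 87.1 87.3]
-16 15 [82.6 83.8 86.9 88.4]
-14 10 [82.5 85.2 86.7 87. ]
-12 14 [80.5 85.1 86.2 88.1]
-10 9 [82.7 84.7 86.9 87.3]
-8 9 [81.9 84.4 84.6 84.6]
-4 13 [79.3 84.6 86.3 87.8]
-2 30 [76.2 81.3 86.6 87.2]
0 11 [82.5 85.8 87.9 88.6]
2 8 [83.2 84.4 87.4 88.2]
4 13 [82.2 85.1 87.  87.3]
6 11 [82.5 86.1 87.1 87.4]
8 11 [83.4 84.5 87.2 88.2]
10 10 [82.  85.6 86.2 86.3]
top -50 2;top -48 2;top -46 1;top -44 0;top -42 1;top -40 0;top -38 0;top -36 0;top -34 0;top -32 0;top -30 0;top -28 0;top -26 0;top -24 0;top -22 2;top -20 15;top -18 9;top -16 9;top -14 12;top -12 10;top -10 8;top -8 6;top -6 4;top -4 9;top -2 12;top 0 11;top 2 8;top 4 10;top 6 9;top 8 8;top 10 6;top 12 3;top 14 0;top 16 0;top 18 0;
```

View pics/m2.png

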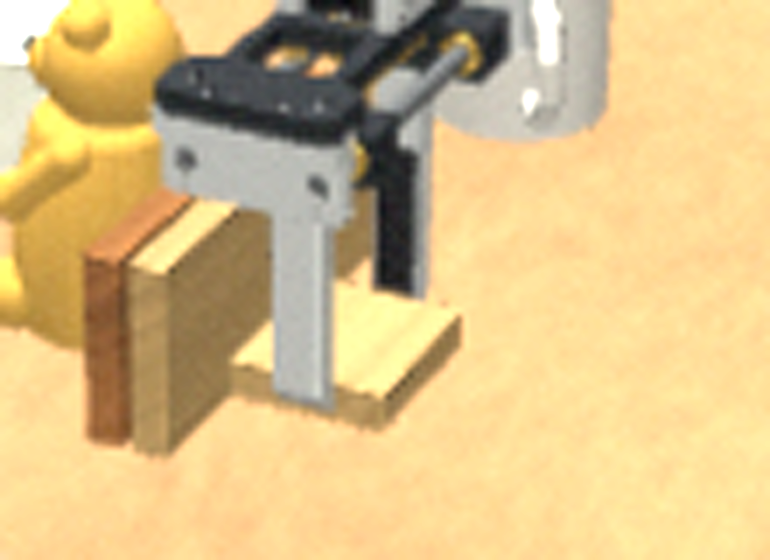

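>>> {"name": "step_arm", "arguments": {
  "series": [1, -0.2, 0, -0.01, 1, 1, -0.2, 0, -0.005, 1, 0, 0, 0, 0, 1]
}}

```text
clock: 7.05
eef_pos: [578.8, 65.8, 30.8]
eef_rot: [-3.141, -0.003, 2.963]
wrist_force: [-10.4, 2.7, 14.6]
finger_gap: 69.7
finger_force: 25.0
```

>>> {"name": "step_arm", "arguments": {
  "series": [1, -0.2, 0, 0, 1, 1, -0.2, 0, 0, 1, 0, 0, 0, 0, 1]
}}

```text
clock: 7.42
eef_pos: [579.4, 65.7, 30.8]
eef_rot: [-3.141, -0.006, 2.964]
wrist_force: [-21.6, 3.6, 23.6]
finger_gap: 69.8
finger_force: 25.0
```

```bash
python3 look.py 3; python3 ends.py 3
```

```text
{'clock': np.float64(7.525), 'eef_pos': array([579.426,  65.636,  30.737]), 'eef_rot': array([-3.141, -0.006,  2.964]), 'wrist_force': array([-21.219,   3.374,  23.048]), 'finger_gap': np.float64(69.209)}
-18 23 [71.4 80.6 86.  87.1]
-16 27 [72.4 78.3 84.9 86.5]
-14 14 [77.8 83.1 85.1 85.5]
-12 12 [82.5 84.9 86.3 86.9]
-10 14 [80.5 84.2 86.7 87.8]
-8 12 [82.4 83.3 86.4 87.1]
-6 11 [82.3 83.3 84.5 85.2]
-4 9 [79.9 83.9 85.3 86.3]
-2 19 [81.6 85.  87.1 88. ]
0 4 [78.9 83.6 84.2 84.3]
2 13 [81.2 84.5 85.8 86.8]
4 17 [81.4 85.  86.8 87.2]
6 8 [83.5 85.5 87.8 88.1]
8 12 [81.9 84.8 87.  88.7]
10 9 [84.2 84.8 86.6 87. ]
12 4 [82.2 82.7 83.2 83.3]
top -50 1;top -48 1;top -46 4;top -44 0;top -42 2;top -40 1;top -38 0;top -36 0;top -34 0;top -32 0;top -30 0;top -28 0;top -26 0;top -24 0;top -22 0;top -20 0;top -18 5;top -16 16;top -14 10;top -12 8;top -10 11;top -8 7;top -6 9;top -4 9;top -2 10;top 0 7;top 2 15;top 4 5;top 6 7;top 8 11;top 10 7;top 12 3;top 14 0;top 16 0;top 18 0;
```

>>> {"name": "step_arm", "arguments": {
  "series": [0, 0, 0, 0, 0, 0, 0, 0, 0, 0, 0, 0, 0, 0, 0, 0, 0, 0, 0, 0, 0, 0, 20, 0, 0, 0, 0, 40, 0, 0, 0, 0, 40, 0, 0, 0, 0, 40, 0, 0, 0, 0, 30, 0, 0, 0, 50, 0, 0, 0, 10, 50, 0, 0, 0, 20, 50, 0, 0, 0, 20, 50, 0, 0, 0, 0, 50, 0, 0, 0, 0, 0, 0, 0, 0]
}}

```text
clock: 9.4
eef_pos: [631.0, 318.2, 201.2]
eef_rot: [3.141, 0.0, 2.966]
wrist_force: [1.0, -0.8, -0.2]
finger_gap: 94.1
finger_force: 0.0
```

```bash
python3 look.py 4; python3 - <<'E'
from h import *
for n in('top','side'):
    P=np.load(n+'4.npz')['P']
    a=-.17;Q=sel(P,70,79,580,670,-50,160);d=(Q-[627,57])@np.array([np.cos(a),np.sin(a)]);Q=Q[abs(d)<18]
    print(n,'both',boxfit(Q,[(0,0,14,85,0)],[627,57,-.16]))
a=cv2.imread('pics/top4.png')[130:230,195:375];b=cv2.imread('pics/side4.png')[130:230,160:340]
f=lambda i:cv2.resize(i,(540,300),interpolation=cv2.INTER_CUBIC)
cv2.imwrite('pics/m4.png',np.clip(np.vstack([f(a),f(b)])*1.4,0,255).astype('uint8'))
E
```

```text
{'clock': np.float64(9.5), 'eef_pos': array([631.675, 315.074, 201.373]), 'eef_rot': array([3.141e+00, 1.000e-03, 2.963e+00]), 'wrist_force': array([-0.931, -0.004,  0.234]), 'finger_gap': np.float64(94.296)}
top both (array([ 6.25466e+02,  5.60070e+01, -1.70000e-01]), np.float64(2.42))
side both (array([ 6.24084e+02,  5.96520e+01, -1.74000e-01]), np.float64(4.33))
```

View pics/m4.png

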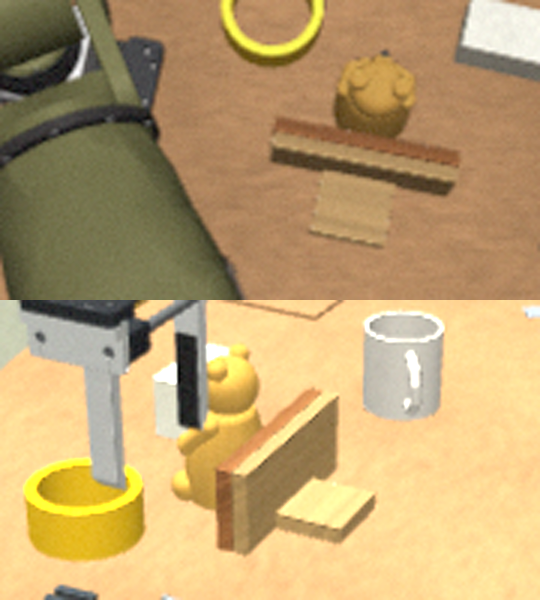

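The boards are flush along their whole length, with ends level. Next I'll pick up the clamp.

>>> {"name": "step_arm", "arguments": {
  "series": [1, 2, -40, 0, 0, 0, 0, -40, 0, 0, 0, 0, -40, 0, 0, 0, 0, -25, 0, 0, 0, 0, -15, 0, 0, 0, 0, -10, 0, 0, 0, 0, 0, 0, 0, 0, 0, 0, 0, 1, 0, 0, 0, 0, 1, 0, 0, 0, 0, 1, 0, 0, 0, 0, 1, 0, 0, 0, 0, 1, 0, 0, 0, 0, 1, 0, 0, 0, 0, 1],
  "squeeze": 35
}}

```text
clock: 11.25
eef_pos: [633.2, 317.2, 30.9]
eef_rot: [3.141, 0.001, 2.963]
wrist_force: [2.7, 0.7, 5.3]
finger_gap: 44.8
finger_force: 35.0
```

>>> {"name": "step_arm", "arguments": {
  "series": [0, 0, 15, 0, 1, 0, 0, 25, 0, 1, 0, 0, 20, 0, 1, 2.6, -6.1, 0, -0.156, 1, 2.6, -6.1, 0, -0.156, 1, 2.6, -6.1, 0, -0.156, 1, 2.6, -6.1, 0, -0.156, 1, 2.6, -6.1, 0, -0.156, 1, 2.6, -6.1, 0, -0.156, 1, 2.6, -6.1, 0, -0.156, 1, 2.6, -6.1, 0, -0.156, 1, 2.6, -6.1, 0, -0.158, 1, 2.6, -6.1, 0, -0.158, 1, 0, 0, 0, 0, 1, 0, 0, 0, 0, 1]
}}

```text
clock: 13.12
eef_pos: [658.7, 256.2, 90.6]
eef_rot: [-3.141, 0.0, 1.402]
wrist_force: [-0.7, 0.8, -1.3]
finger_gap: 44.2
finger_force: 35.0
```

```bash
python3 look.py 5; python3 - <<'E'
from h import *
a=cv2.imread('pics/top5.png')[130:230,195:375];b=cv2.imread('pics/side5.png')[130:280,130:340]
f=lambda i,h:cv2.resize(i,(560,h),interpolation=cv2.INTER_CUBIC)
cv2.imwrite('pics/m5.png',np.clip(np.vstack([f(a,200),f(b,400)])*1.4,0,255).astype('uint8'))
E
```

```text
{'clock': np.float64(13.225), 'eef_pos': array([658.678, 256.304,  90.525]), 'eef_rot': array([-3.141,  0.   ,  1.401]), 'wrist_force': array([ 0.217,  0.477, -2.364]), 'finger_gap': np.float64(44.54)}
```

View pics/m5.png

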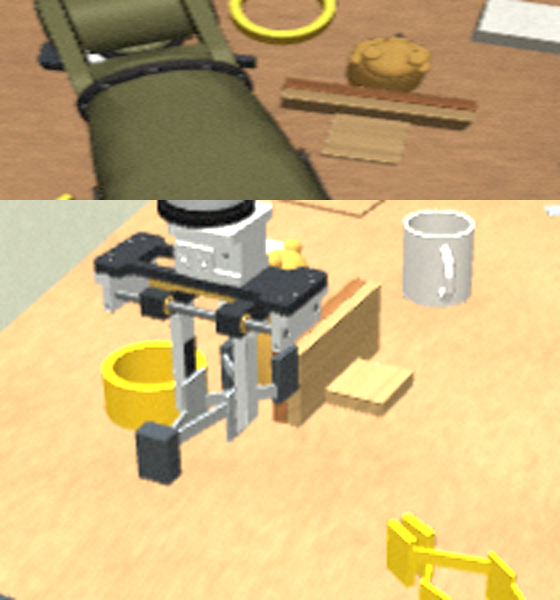

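The clamp is held open and level, jaws toward the boards at crop (230,365) and (285,372). I'll check its in-hand offset from the side cloud.

```bash
python3 - <<'E'
from h import *
P=np.load('side5.npz')['P'].reshape(-1,3);p=np.load('side5.npz')['p'].reshape(-1,3).astype(int)
a=-.172;ux=np.array([np.cos(a),np.sin(a)]);uy=np.array([-np.sin(a),np.cos(a)])
Q=P[:,:2]-[625,57.5];x,y,z=Q@ux,Q@uy,P[:,2]
dark=p.max(1)<75
t=(np.array([658.7,256.3])-[625,57.5]);print('tool',t@ux,t@uy)
for n,m in dict(block=(y>268)&(y<310),blocktop=(y>268)&(y<310)&(z>100),jaw=(y>95)&(y<150)&(z<107),jawtop=(y>95)&(y<150)&(z>99)&(z<107)).items():
    m=m&dark&(abs(x)<60)&(z>50)&(z<112)
    if m.sum()>3:
        print(n,m.sum(),[np.percentile(v[m],[2,50,98]).round(1).tolist() for v in (x,y,z)])
    if 'jaw' in n:
        for s in(-1,1):
            k=m&(x*s>0);print(s,k.sum(),[np.percentile(v[k],[2,50,98]).round(1).tolist() for v in (x,y,z)] if k.sum()>3 else '')
E
```

```text
tool -0.8225146359809585 201.6344550657789
block 244 [[-16.6, -7.3, 11.9], [283.1, 296.6, 300.5], [64.9, 84.6, 102.7]]
blocktop 20 [[-16.3, -13.0, 9.6], [283.5, 296.5, 300.5], [100.6, 102.1, 104.8]]
jaw 181 [[-32.2, -29.0, 27.5], [117.2, 139.3, 148.7], [62.6, 83.6, 103.1]]
-1 144 [[-32.4, -29.6, -22.9], [117.0, 134.7, 148.0], [62.4, 83.9, 103.1]]
1 37 [[20.2, 24.0, 28.3], [136.7, 145.2, 148.7], [64.4, 78.2, 102.7]]
jawtop 22 [[-31.4, -28.7, 28.2], [124.3, 142.3, 148.6], [99.8, 101.9, 103.9]]
-1 15 [[-31.4, -30.0, -25.2], [123.8, 136.5, 148.6], [99.8, 101.9, 103.7]]
1 7 [[20.5, 23.3, 28.8], [129.5, 144.4, 146.5], [101.0, 101.9, 103.7]]
```

>>> {"name": "step_arm", "arguments": {
  "series": [1, 0, -20, 0, 1, 1, 0, -20, 0, 1, 0, 0, -12, 0, 1, 0, 0, -6, 0, 1, 0, 0, 0, 0, 1, -1, -6, 0, 0, 1, -1, -6, 0, 0, 1, -1, -6, 0, 0, 1, -1, -6, 0, 0, 1, 0, 0, 0, 0, 1]
}}

```text
clock: 14.48
eef_pos: [656.9, 231.5, 32.6]
eef_rot: [3.142, -0.0, 1.398]
wrist_force: [0.5, -0.2, -1.1]
finger_gap: 44.6
finger_force: 35.0
```

>>> {"name": "step_arm", "arguments": {
  "series": [-1, -6, 0, 0, 1, -1, -6, 0, 0, 1, -1, -6, 0, 0, 1, -1, -5, 0, 0, 1, 0, 0, 0, 0, 1, 0, 0, 0, 0, 1]
}}

```text
clock: 15.22
eef_pos: [652.9, 209.1, 32.5]
eef_rot: [3.142, -0.0, 1.399]
wrist_force: [-0.5, 1.0, -1.4]
finger_gap: 44.5
finger_force: 35.0
```

```bash
python3 look.py 6; python3 - <<'E'
from h import *
b=cv2.imread('pics/side6.png')[140:265,140:320]
cv2.imwrite('pics/m6.png',np.clip(cv2.resize(b,(792,550),interpolation=cv2.INTER_CUBIC)*1.4,0,255).astype('uint8'))
E
```

```text
{'clock': np.float64(15.325), 'eef_pos': array([652.847, 209.254,  32.428]), 'eef_rot': array([ 3.142, -0.   ,  1.399]), 'wrist_force': array([ 0.194, -0.174, -1.594]), 'finger_gap': np.float64(44.772)}
```

View pics/m6.png

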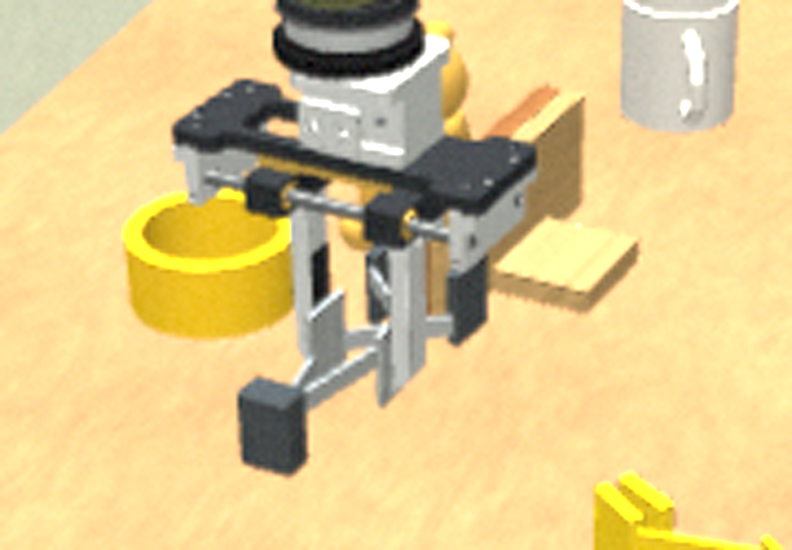

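The jaws straddle both boards, at crop (375,285) and (468,300), with no contact force. I'll lower slightly, release gradually, then retreat.

>>> {"name": "step_arm", "arguments": {
  "series": [0, 0, -1.5, 0, 1, 0, 0, 0, 0, 1, 0, 0, 0, 0, 0.48, 0, 0, 0, 0, 0.45, 0, 0, 0, 0, 0.42, 0, 0, 0, 0, 0.39, 0, 0, 0, 0, 0.36, 0, 0, 0, 0, 0.32, 0, 0, 0, 0, 0.2, 0, 0, 0, 0, 0, 0, 0, 0, 0, 0, 0, 0, 0, 0, 0, 0, 0, 0, 0, 0]
}}

```text
clock: 16.95
eef_pos: [652.8, 209.1, 31.0]
eef_rot: [-3.142, 0.0, 1.399]
wrist_force: [1.2, 0.1, 0.2]
finger_gap: 94.3
finger_force: 0.0
```

>>> {"name": "step_arm", "arguments": {
  "series": [0, 0, 10, 0, 0, 0, 0, 20, 0, 0, 0, 0, 40, 0, 0, 0, 0, 40, 0, 0, 0, 0, 40, 0, 0, 0, 0, 40, 0, 0, -50, 0, 20, 0, 0, -50, 0, 0, 0, 0, -50, 30, 0, 0, 0, -50, 40, 0, 0, 0, -30, 40, 0, 0, 0, -20, 40, 0, 0, 0, 0, 40, 0, 0, 0, 0, 0, 0, 0, 0, 0, 0, 0, 0, 0]
}}

```text
clock: 18.82
eef_pos: [404.1, 397.6, 241.8]
eef_rot: [3.141, -0.0, 1.399]
wrist_force: [0.5, -0.2, 1.2]
finger_gap: 93.9
finger_force: 0.0
```

```bash
python3 look.py 7; python3 - <<'E'
from h import *
for n in('top','side'):
    P=np.load(n+'7.npz')['P'];a=-.172
    Q=sel(P,70,79,580,670,-50,160);d=(Q-[625,57.5])@np.array([np.cos(a),np.sin(a)]);Q=Q[abs(d)<18]
    print(n,'both',boxfit(Q,[(0,0,14,85,0)],[625,57.5,-.17]))
a=cv2.imread('pics/top7.png')[120:250,195:375];b=cv2.imread('pics/side7.png')[130:250,140:320]
f=lambda i:cv2.resize(i,(430,300),interpolation=cv2.INTER_CUBIC)
cv2.imwrite('pics/m7.png',np.clip(np.vstack([f(a),f(b)])*1.4,0,255).astype('uint8'))
E
```

```text
{'clock': np.float64(18.925), 'eef_pos': array([404.323, 397.228, 241.591]), 'eef_rot': array([ 3.141, -0.   ,  1.398]), 'wrist_force': array([ 0.711,  0.672, -0.591]), 'finger_gap': np.float64(93.653)}
top both (array([ 6.25435e+02,  5.65480e+01, -1.68000e-01]), np.float64(2.49))
side both (array([ 6.24172e+02,  6.05070e+01, -1.70000e-01]), np.float64(4.09))
```

View pics/m7.png

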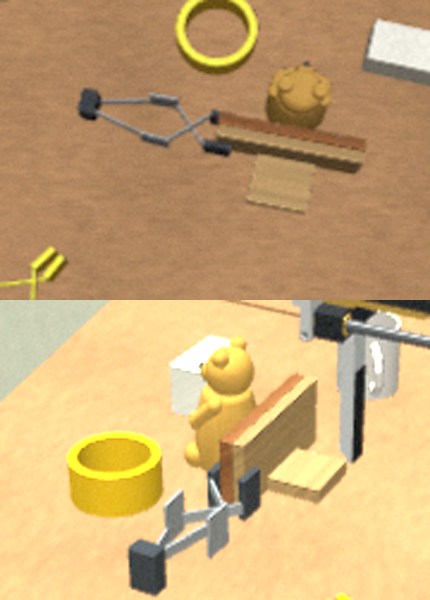

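The clamp lies along the boards and grips both at the +y end, jaws at top-crop (215,117) and (217,148). The boards are flush and the gripper is clear, so I'm handing it in.

```bash
python3 -c "
from cell import manip
print(manip.sign_off())"
```

```text
the job is handed in; nothing more can be done
None
```

I slid the bookend flush against the panel with its ends level, set the clamp so it grips both boards at the +y end at bench height, and handed the job in at about 19 s; the sign-off returned no verdict.

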